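Pack the selection crate in the cheese cellar

ROBOT

A 6-joint arm with a two-finger parallel gripper is mounted at the origin on the work surface. World frame = base frame: x ahead of the robot, y to its left, z up, the work surface at z = 0. Lengths are in mm, angles in rad, forces in N, time in s.
With the tool pointing down it reaches from about 275 to 975 mm from the base axis. Payload 8.4 kg.
Tool frame: the origin (TCP) lies midway between the tips of the shut fingers; the grasp point (between the pads) lies 19 mm behind it (bot.grasp_offset is the distance from the TCP to the grasp point, in mm); z points along the fingers, x is the direction in which the jaws open and shut, and the axes are right-handed (so a half turn about z gives the same grasp; the last joint's range is limited). The gripper opens to 92 mm and grips with 3 to 60 N. Pads are 20 mm wide; open, the fingers measure 128 mm over their backs; the gripper's body (75 mm by 189 mm) begins 69 mm behind the grasp point.
Start: joints at [1.323, 0.353, 1.633, -0, 1.155, -0.002], TCP at [152.081, 606.217, 214.583] pointing down, gripper open.
Joint ranges: [-2.63, 2.63], [-0.92, 2.1], [0.06, 2.66], [-1.3, 4.44], [0, 2.69], [-3.02, 3.02]. Speed limits (rad/s): [2.22, 2.22, 2.79, 3.14, 3.14, 3.14].

INTERFACE

Orientations are given as [roll, pitch, yaw] about the fixed x, y, z axes, in that order (R = Rz(yaw) Ry(pitch) Rx(roll)).
In Python, from workcell import bot gives the robot as it stands.
- The arm moves only by the tool arm_command, never from a script. Its argument "rows" is a list that holds one entry, the list of rows, each a list of 7 numbers: the shift along the tool's x, y, z in mm, then the turn, a rotation vector about the tool's x, y, z in degrees, then the opening, from 0 (shut) to 1 (fully open). A call has 1 to 5 rows; each row shifts and turns the commanded pose from where the row before left it, along the tool's axes as they then stand; what a row does not reach is not made up. A row lasts 1/12 s, in which the tool goes at most 41.7 mm and 7.16 degrees, less where a joint would pass 70% of its speed; a pose out of reach is approached as far as the arm can. A call is refused whole if a number of a shift passes 41.7 or a number of a turn 7.16, either way. A call with a gripper value outside its range is refused whole. The fingers move at their own pace and stop on an object; "squeeze" is the grip in N (left out, the last holds). Time passes only in rows, so rows that do not move let the fingers close. It gives the time, the measured TCP pose, the force and the opening at its end, in the units of the state.
- bot.get_obs(): the state, without advancing time (a new reading comes with each control period).
- bot.grab_frame(name): name is "scene" or "side" or "wrist"; returns a dict with "image" (400x640x3 uint8, red, green, blue), "depth" (400x640 float32, mm along the optical axis (not along the pixel's ray), 0 where there is no reading), "intrinsics" (3x3 intrinsics, pixels), "rvec" (rotation vector, rad) and "tvec" (3), from world to camera coordinates, as OpenCV has them; the wrist camera has in their place "T_tool_cam" (4x4, takes a point from camera to tool coordinates, whose origin is the TCP and whose axes are the tool frame's). Camera axes: x right, y down, z forward; pixel columns grow to the right and rows downward; lengths in mm; the calibration is good to about 2 mm. A picture is of the moment at which its call begins: read the wrist's pose just before it.
- bot.hand_in(): hands the job in, once; it reports no verdict.
The state is a dict: "time_s": time; "joint_positions": joint angles; "qd": joint speeds; "joint_efforts": joint torques, N m; "eef_pos": TCP position; "tool_rot": TCP orientation; "wrist_force": force on the tool from outside, world axes, zero at the start; "torque": the same for the moment, N m; "gripper_width": opening from 0.0 (shut) to 1.0 (fully open).
Only numpy, scipy, OpenCV 4.12 (cv2) and the standard library are available. Lean on these libraries where they do the work, as an engineer would, in place of code of your own. Each camera call takes 0.05 s, during which the arm holds its last target.

TASK

Pack the four whole small cheeses into the thin-wood boxes standing in the crate: each cheese into the box of its own shape and size, lying flat on the box's floor. Set them down rather than dropping them, and leave the two cut pieces (the half drum and the slant-cut loaf end) lying where they are.

Things in the scene. Friction and masses are not known exactly. Their poses are not given: they have to be found in the camera images.
- drum_c (a point): Centre (half-way up, 24 mm above its underside) of the large whole round cheese: an upright yellow cylinder 64 mm in diameter, 48 mm high, 0.13 to 0.2 kg. z up. Its yaw means nothing. All the cheeses lie loose and upright on the bench (work surface at height 0), in any order, in two rows of three on the robot's right.
- button_c (a point): Centre (half-way up, 22 mm above its underside) of the small whole round cheese: an upright yellow cylinder 46 mm in diameter, 44 mm high, 0.06 to 0.09 kg. z up. Its yaw means nothing.
- square_c (a point): Centre (half-way up, 21 mm above its underside) of the whole square cheese: a yellow block 58 by 58 mm, 42 mm high, 0.12 to 0.18 kg. x and y along its sides, z up.
- loaf_c (a point): Centre (half-way up, 24 mm above its underside) of the whole loaf cheese: a yellow bar 104 mm long (x), 46 mm wide (y), 48 mm high, 0.19 to 0.29 kg. z up. Pinch it across its width.
- half_c (a point): Cut piece, stays where it lies: half of a large round cheese standing upright, a half disc of 32 mm radius, 48 mm high, with a paler flat cut face (facing its -x). Point half-way up, about its middle. z up.
- stub_c (a point): Cut piece, stays where it lies: the end of a loaf, 46 mm wide (y), 48 mm high, 68 mm long on one side and 46 mm on the other, with a paler slanting cut face at its +x end. Point half-way up, about its middle. z up.
- box_drum: Large round open thin-wood box, 80 mm across inside, for the large round cheese. Walls and floor 3 mm thick, 15 mm high over all. Origin: centre of its underside. The four boxes stand fast on the 6 mm floor of a low grey plastic crate (276 by 204 mm, wall 26 mm high) on the robot's left, one in each of its 2 by 2 cells (132 mm apart along its length, 96 mm across), in any order.
- box_button: Small round open thin-wood box, 62 mm across inside, for the small round cheese. Walls and floor 3 mm thick, 15 mm high over all. Origin: centre of its underside. Its floor is 9 mm and its rim 21 mm above the bench, as with all four boxes: hold a cheese by its upper half, finger ends 18 mm or more above its underside, so that the fingers stay above the rim.
- box_square: Square open thin-wood box, 74 by 74 mm inside, for the square cheese. Walls and floor 3 mm thick, 15 mm high over all. Origin: centre of its underside. x and y along its sides, x along the crate's length. Each box gives its own cheese about 8 mm of room on every side.
- box_loaf: Long open thin-wood box, 120 mm (x) by 62 mm (y) inside, for the loaf. Walls and floor 3 mm thick, 15 mm high over all. Origin: centre of its underside. x along its length and along the crate's length.
Not all that is in view belongs to the job. What is shaped like the part that bears square_c but green or purple is not meant.

How it is judged (in metres and radians):
At the end, for the whole second after the job is handed in: Each of the four whole cheeses stands in the box of its own shape and size: centre within 13 mm of the box's centre seen from above, underside on the box floor (within 4 mm), tilted less than 0.1 rad, at rest and released; both cut pieces are within 30 mm of where they lay at the start (horizontal distance between drum_c and box_drum below 0.013 m and z of drum_c in the frame of box_drum between 0.0245 and 0.031 m and angle between each of drum_c, button_c, square_c, loaf_c's own z axis and vertical below 0.1 rad and linear speed of each of drum, button, square, loaf below 0.01 m/s and horizontal distance between button_c and box_button below 0.013 m and z of button_c in the frame of box_button between 0.0225 and 0.029 m and horizontal distance between square_c and box_square below 0.013 m and z of square_c in the frame of box_square between 0.0215 and 0.028 m and horizontal distance between loaf_c and box_loaf below 0.013 m and z of loaf_c in the frame of box_loaf between 0.0245 and 0.031 m and distance of each of half_c, stub_c from where it was at the start of the episode below 0.03 m); the robot touches nothing.
It fails at once if a cheese is dropped (falls freely 30 mm or more) ((linear speed of drum above 0.75 m/s and contact force between drum and the fingers below 0.05 N) or (linear speed of button above 0.75 m/s and contact force between button and the fingers below 0.05 N) or (linear speed of square above 0.75 m/s and contact force between square and the fingers below 0.05 N) or (linear speed of loaf above 0.75 m/s and contact force between loaf and the fingers below 0.05 N)).
It fails at once if the half drum is moved 30 mm or more from where it lay (distance of half_c from where it was at the start of the episode above 0.03 m).
It fails at once if the cut loaf end is moved 30 mm or more from where it lay (distance of stub_c from where it was at the start of the episode above 0.03 m).
It also fails if it takes over 102 s, if anything falls off the work surface, if the arm or the gripper's body presses on something with over 40 N, if the wrist force passes 120 N, or if a joint passes its speed limit or range.

## Working session

There is one attempt and no reset: what is moved stays moved. The work goes in short steps, Python scripts to look and compute and a tool call to move; the robot and the scene stay as the last step left them, time stands still between calls to the robot, and variables do not carry over. Pictures are saved under pics/ and viewed, and the job is handed in when it is done.

Besides the shell and the picture viewer there is one more tool, called after "Request:" as name([rows], argument=value, ...), one row to a line, values as JSON. arm_command: Moves the arm, as the interface text tells. Its arguments: {"type":"object","properties":{"rows":{"type":"array","items":{"type":"array","items":{"type":"array","items":{"type":"number"}}}},"squeeze":{"type":"number"}},"required":["rows"]}

```bash
ls; mkdir -p pics
python3 - <<'E'
from workcell import bot
import cv2,numpy as np
o=bot.get_obs();print(o)
for n in("scene","side","wrist"):
    f=bot.grab_frame(n);cv2.imwrite(f"pics/a_{n}.png",f["image"][:,:,::-1]);np.savez(f"a_{n}.npz",**f)
    print(n,{k:v for k,v in f.items() if k not in("image","depth")})
print(bot.grasp_offset)
E
```

```text
pics
{'time_s': 0.0, 'joint_positions': array([ 1.32259492e+00,  3.53632653e-01,  1.63411018e+00, -1.64988764e-05,
        1.15521986e+00, -2.43111512e-03]), 'qd': array([0.00193423, 0.00012396, 0.00050212, 0.00012149, 0.00013996,
       0.00032083]), 'joint_efforts': array([ 7.56241825e-04, -5.93843472e+01, -3.34216189e+01,  6.99029281e-02,
        2.33228848e-02, -7.92608944e-05]), 'eef_pos': array([151.9683088 , 605.73724056, 213.88363053]), 'tool_rot': array([3.14158090e+00, 1.37006926e-03, 1.32503270e+00]), 'wrist_force': array([-0.04423633,  0.06819443,  0.48199165]), 'torque': array([ 0.01265177, -0.00150459, -0.01287183]), 'gripper_width': 1.0000325720890462}
scene {'intrinsics': array([[517.08613253,   0.        , 308.42847572],
       [  0.        , 517.08613253, 190.19679064],
       [  0.        ,   0.        ,   1.        ]]), 'rvec': array([ 2.11426665,  1.10364625, -0.45804523]), 'tvec': array([-294.75115293, -292.10583661, 1729.99837432])}
side {'intrinsics': array([[465.69759528,   0.        , 309.0481686 ],
       [  0.        , 465.69759528, 203.68939858],
       [  0.        ,   0.        ,   1.        ]]), 'rvec': array([ 2.06550205, -0.61649147,  0.30688708]), 'tvec': array([-504.51159319,  194.81514033,  931.29457394])}
wrist {'intrinsics': array([[337.30869273,   0.        , 315.2190796 ],
       [  0.        , 337.30869273, 202.93990405],
       [  0.        ,   0.        ,   1.        ]]), 'T_tool_cam': array([[ 9.99999792e-01, -6.30459588e-04, -1.34148433e-04,
         2.03896261e-01],
       [ 6.43640220e-04,  9.65490981e-01,  2.60435696e-01,
        -7.34377934e+01],
       [-3.46750794e-05, -2.60435728e-01,  9.65491186e-01,
        -1.70037632e+02],
       [ 0.00000000e+00,  0.00000000e+00,  0.00000000e+00,
         1.00000000e+00]])}
18.700000000000003
```

View pics/a_scene.png

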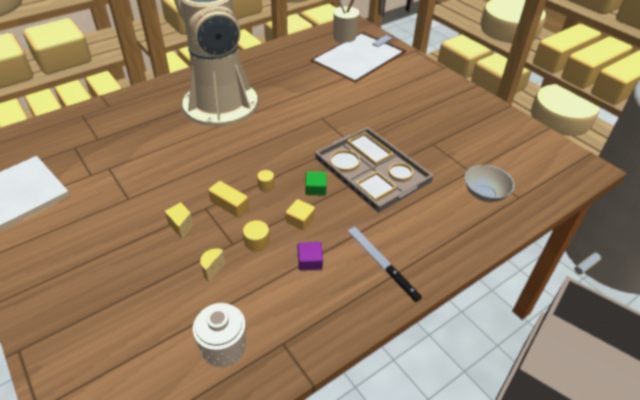

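View pics/a_side.png

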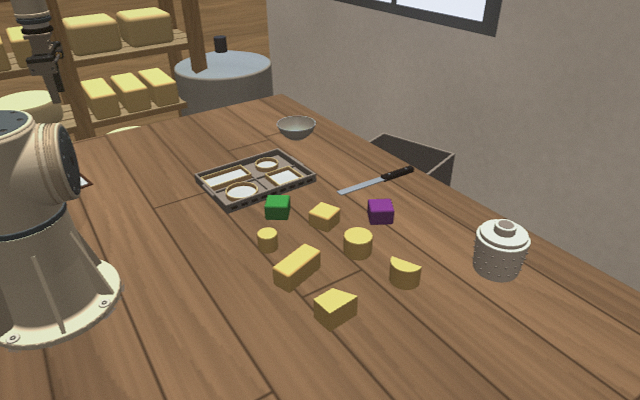

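View pics/a_wrist.png

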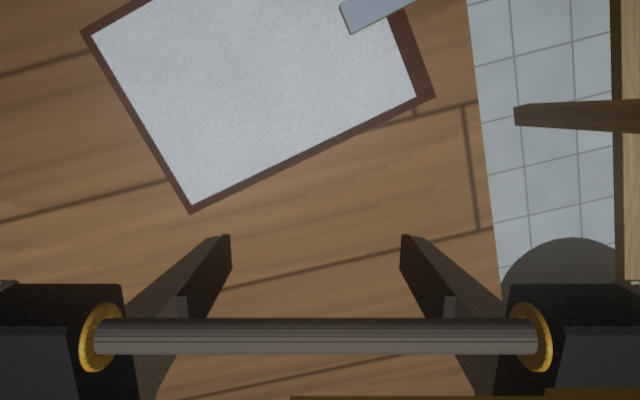

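```bash
cat > h.py <<'E'
import numpy as np,cv2
def cloud(n):
    f=np.load(n);d=f["depth"];K=f["intrinsics"];R,_=cv2.Rodrigues(f["rvec"])
    v,u=np.mgrid[:400,:640];z=d
    p=np.stack([(u-K[0,2])/K[0,0]*z,(v-K[1,2])/K[1,1]*z,z],-1)
    return (p-f["tvec"])@R, f["image"], d>0
def rect(n,z,x0,x1,y0,y1,s):
    # output: col = (y1-y)*s, row=(x1-x)*s
    f=np.load(n);K=f["intrinsics"]
    W=int((y1-y0)*s);H=int((x1-x0)*s)
    r,c=np.mgrid[:H,:W];P=np.stack([x1-r/s,y1-c/s,np.full(r.shape,float(z))],-1).reshape(-1,3)
    q,_=cv2.projectPoints(P,f["rvec"],f["tvec"],K,None)
    q=q.reshape(H,W,2).astype(np.float32)
    return cv2.remap(f["image"],q[...,0],q[...,1],cv2.INTER_CUBIC)
E
python3 - <<'E'
from h import *
for n in("a_scene.npz","a_side.npz"):
    P,I,ok=cloud(n)
    hsv=cv2.cvtColor(I,cv2.COLOR_RGB2HSV)
    m=ok&(P[...,2]>15)&(P[...,2]<70)&(P[...,0]>200)&(P[...,0]<900)&(abs(P[...,1])<500)
    N,L,S,C=cv2.connectedComponentsWithStats(m.astype(np.uint8))
    print(n)
    for i in range(1,N):
        if S[i,4]<40: continue
        q=P[L==i];t=q[q[:,2]>np.percentile(q[:,2],95)-4]
        print(C[i].round(),S[i,4],I[L==i].mean(0).round(),"ztop",t[:,2].mean().round(1),"xy mean",t[:,:2].mean(0).round(1),"mid",((t[:,:2].max(0)+t[:,:2].min(0))/2).round(1),"rng",(np.ptp(t[:,:2],0)).round(1))
    b=ok&(P[...,0]>200)&(P[...,0]<900)&(abs(P[...,1])<400)&(abs(P[...,2])<8)
    print("bench z",np.median(P[b][:,2]))
E
```

```text
a_scene.npz
[372. 166.] 1862 [128. 114.  96.] ztop 27.3 xy mean [565.7 193.2] mid [550.9 198.6] rng [292.7 214.4]
[401. 171.] 124 [164. 144. 107.] ztop 21.9 xy mean [614.4 249.8] mid [612.8 247.9] rng [68.4 66.4]
[489. 181.] 1030 [140. 135. 124.] ztop 50.7 xy mean [798.4 394.6] mid [801.7 390.7] rng [130.5 129.3]
[265. 179.] 264 [182. 163.  80.] ztop 45.4 xy mean [436.7 -89.9] mid [434.9 -89.6] rng [45.4 41.5]
[316. 182.] 450 [ 41. 140.  53.] ztop 43.1 xy mean [521.8  17.4] mid [522.3  18.3] rng [66.2 73. ]
[228. 198.] 789 [187. 168.  83.] ztop 49.3 xy mean [ 443.2 -209.5] mid [ 444.1 -210.3] rng [107.7  66.1]
[300. 213.] 552 [194. 175.  86.] ztop 43.1 xy mean [593.9 -84.2] mid [593.9 -83.6] rng [68.  66.7]
[179. 218.] 526 [193. 178.  93.] ztop 49.3 xy mean [ 437.4 -346.8] mid [ 440.7 -346.1] rng [73.7 49.5]
[256. 234.] 610 [194. 177.  88.] ztop 49.1 xy mean [ 593.9 -215.4] mid [ 594.3 -215.2] rng [63.8 60.5]
[310. 255.] 618 [130.  55. 140.] ztop 43.3 xy mean [ 720.  -141.7] mid [ 718.2 -140.2] rng [70.8 70.5]
[211. 261.] 460 [193. 177.  97.] ztop 49.2 xy mean [ 606.7 -345.1] mid [ 6
[... 706 characters left out ...]
2 xy mean [589.5 -83. ] mid [588.7 -81.2] rng [64.9 70.8]
[267. 238.] 393 [161. 144.  86.] ztop 44.9 xy mean [432.3 -89.4] mid [432.7 -87.6] rng [42. 45.]
[358. 241.] 730 [169. 153.  91.] ztop 49.0 xy mean [ 589.8 -214.4] mid [ 590.5 -213.7] rng [64.  63.1]
[497. 263.] 1023 [103.  93.  82.] ztop 66.7 xy mean [ 763.7 -439.1] mid [ 780.8 -424.1] rng [73.4 91.8]
[297. 265.] 1281 [170. 153.  91.] ztop 48.9 xy mean [ 436.3 -208.8] mid [ 439.2 -206.7] rng [106.4  69.7]
[405. 271.] 669 [154. 137.  82.] ztop 48.8 xy mean [ 604.1 -344.9] mid [ 606.3 -340.1] rng [44.4 60.7]
[335. 305.] 1140 [165. 150.  89.] ztop 48.9 xy mean [ 433.6 -345.6] mid [ 438.7 -343.9] rng [70.7 50.5]
bench z 1.286690494453902
```

Run:
```python
from h import *
objs={"drum":(592,-215,49),"button":(434.5,-89.5,45),"square":(591.5,-83.5,43),"loaf":(440,-209,49)}
for n in("a_scene.npz","a_side.npz"):
    P,I,ok=cloud(n)
    for k,(x,y,z) in objs.items():
        m=ok&(np.hypot(P[...,0]-x,P[...,1]-y)<66)&(abs(P[...,2]-z)<5)
        q=P[m][:,:2].astype(np.float32)
        r=cv2.minAreaRect(q);print(n,k,np.round(r[0],1),np.round(r[1],1),round(r[2],1))
    # boxes rims, crate
    im=rect(n,21,400,720,40,360,2.4);im=im[:,:,::-1].copy()
    cv2.imwrite("pics/b_%s.png"%n[2:-4],im[:600])
    im=rect(n,45,380,660,-400,-20,2);cv2.imwrite("pics/c_%s.png"%n[2:-4],im[:,:,::-1])
```

```text
a_scene.npz drum [ 593.7 -214.9] [60.9 63. ] 58.3
a_scene.npz button [435.3 -89. ] [43.1 46. ] 21.5
a_scene.npz square [593.3 -83.8] [57.8 61.1] 22.9
a_scene.npz loaf [ 442.2 -208.9] [105.9  48. ] 18.4
a_side.npz drum [ 590.3 -213.3] [62.1 60.9] 53.9
a_side.npz button [432.  -89.6] [42.6 46.1] 19.4
a_side.npz square [592.  -81.8] [62.6 58.5] 23.3
a_side.npz loaf [ 438.1 -206.9] [105.4  46.8] 19.0
```

View pics/b_scene.png

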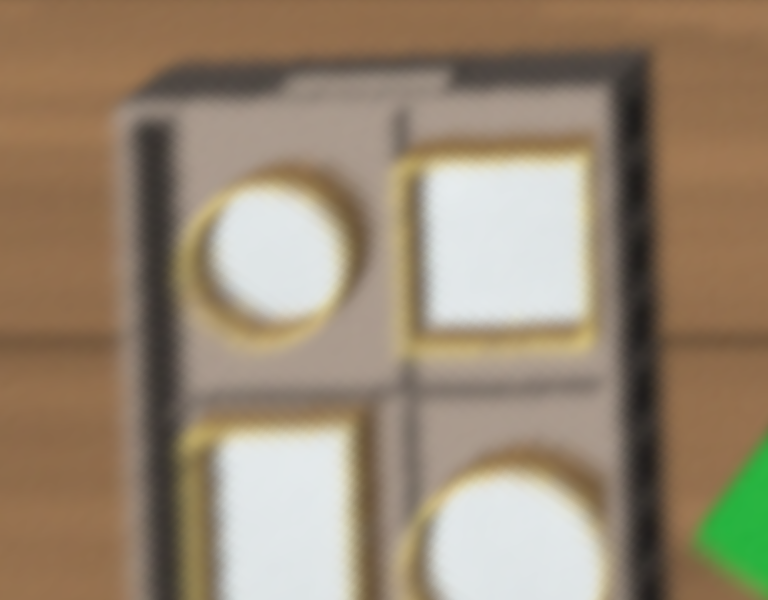

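View pics/b_side.png

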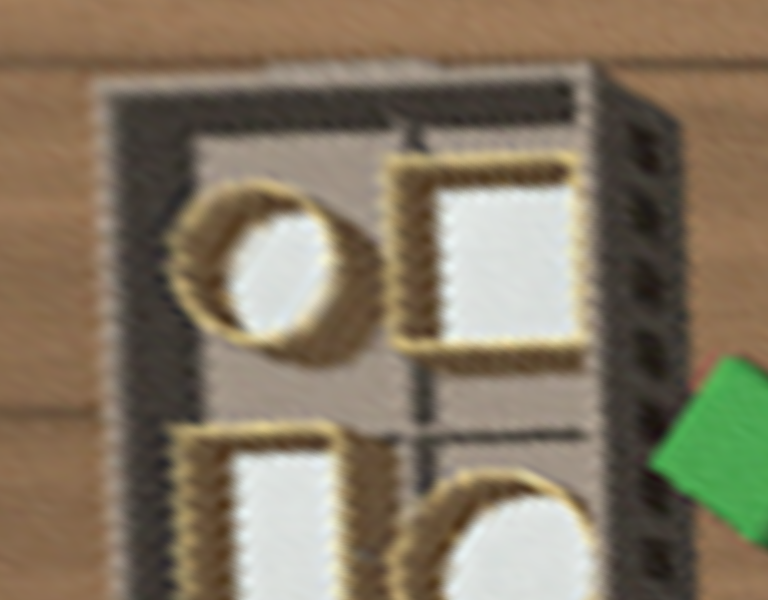

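View pics/c_side.png

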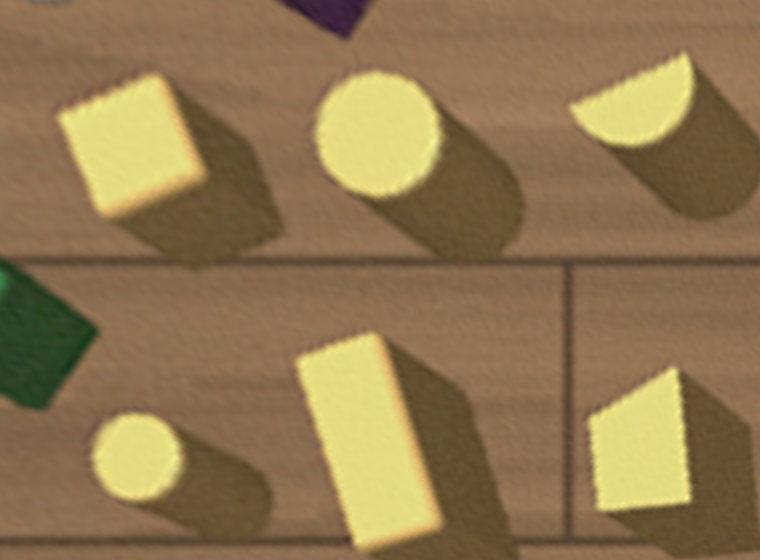

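```bash
python3 - <<'E'
from h import *
for n in("a_scene.npz","a_side.npz"):
    P,I,ok=cloud(n)
    m=ok&(abs(P[...,0]-550)<190)&(abs(P[...,1]-200)<140)&(abs(P[...,2]-27)<3.)
    # exclude the green block
    hsv=cv2.cvtColor(I,cv2.COLOR_RGB2HSV);m&=hsv[...,1]<90
    N,L,S,C=cv2.connectedComponentsWithStats(m.astype(np.uint8),connectivity=8)
    i=1+np.argmax(S[1:,4]);q=P[L==i][:,:2].astype(np.float32)
    r=cv2.minAreaRect(q);print(n,np.round(r[0],1),np.round(r[1],1),round(r[2],2),S[i,4])
    for z,nm in((26,"d"),(21,"e")):
        im=rect(n,z,390,710,70,320,1.85)
        cv2.imwrite("pics/%s_%s.png"%(nm,n[2:-4]),im[:,:,::-1])
E
python3 - <<'E'
import cv2,numpy as np
a=[cv2.imread(f"pics/e_{n}.png") for n in("scene","side")]
print(a[0].shape)
i=np.hstack([a[0][:, :400],a[1][:,:400]]);cv2.imwrite("pics/e2.png",i)
E
```

```text
a_scene.npz [605.3 199.4] [181.6 207.8] 2.15 314
a_side.npz [545.3 200.4] [288.8 211.1] 1.99 655
(592, 462, 3)
```

View pics/e2.png

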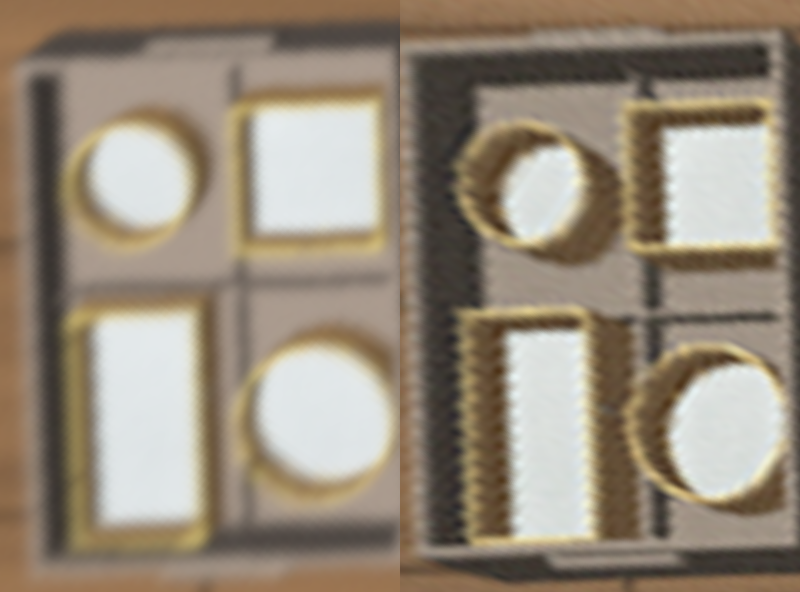

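Request:
arm_command([
  [[0,0,0,0,0,-5.4,1],[0,0,0,0,0,-5.4,1],[0,0,0,0,0,-5.4,1],[-28,29,0,0,0,0,1],[-28,29,0,0,0,0,1]],
], squeeze=25)

```text
time_s: 0.57
eef_pos: [211.6, 552.5, 214.1]
tool_rot: [-3.141, 0.0, 1.612]
wrist_force: [1.2, 0.6, -0.2]
gripper_width: 0.999
```

Request:
arm_command([
  [[-28,29,0,0,0,0,1],[-28,29,0,0,0,0,1],[-28,29,0,0,0,0,1],[-28,29,0,0,0,0,1],[-28,29,0,0,0,0,1]],
])

```text
time_s: 0.98
eef_pos: [363.2, 416.3, 214.5]
tool_rot: [-3.142, 0.0, 1.608]
wrist_force: [0.7, -0.1, 0.6]
gripper_width: 1.002
```

Request:
arm_command([
  [[-28,29,0,0,0,0,1],[-28,29,0,0,0,0,1],[-28,29,0,0,0,0,1],[-28,29,0,0,0,0,1],[-28,29,0,0,0,0,1]],
])

```text
time_s: 1.4
eef_pos: [513.4, 281.6, 214.5]
tool_rot: [-3.141, 0.0, 1.608]
wrist_force: [-0.1, 0.6, -0.2]
gripper_width: 1.004
```

Request:
arm_command([
  [[-28,29,0,0,0,0,1],[-28,29,0,0,0,0,1],[-28,29,0,0,0,0,1],[0,0,0,0,0,0,1],[0,0,0,0,0,0,1]],
])

```text
time_s: 1.82
eef_pos: [603.2, 200.9, 214.0]
tool_rot: [-3.141, 0.0, 1.604]
wrist_force: [0.2, 0.4, -0.0]
gripper_width: 1.001
```

```bash
cat >> h.py <<'E'
from scipy.spatial.transform import Rotation as Ro
def wgrab(name):
    from workcell import bot
    o=bot.get_obs();f=bot.grab_frame("wrist")
    T=np.eye(4);T[:3,:3]=Ro.from_euler("xyz",o["tool_rot"]).as_matrix();T[:3,3]=o["eef_pos"]
    C=np.linalg.inv(T@f["T_tool_cam"])
    np.savez(name,image=f["image"],depth=f["depth"],intrinsics=f["intrinsics"],rvec=cv2.Rodrigues(C[:3,:3])[0].ravel(),tvec=C[:3,3])
    cv2.imwrite("pics/"+name[:-4]+"_raw.png",f["image"][:,:,::-1])
    return o
def tip(o,tgt,yaw_deg):
    "shift in tool axes at present yaw, plus turn about tool z"
    R=Ro.from_euler("xyz",o["tool_rot"]);d=R.inv().apply(np.array(tgt)-o["eef_pos"])
    return d.round(1),round(np.degrees(o["tool_rot"][2])-yaw_deg,1)
E
python3 - <<'E'
from h import *
o=wgrab("w1.npz");print(o["eef_pos"],o["tool_rot"])
im=rect("w1.npz",21,390,710,70,330,1.85);cv2.imwrite("pics/w1.png",im[:,:,::-1])
E
```

```text
[603.20005414 200.93325601 213.95728719] [-3.14085065e+00  1.85903541e-04  1.60444301e+00]
```

View pics/w1.png

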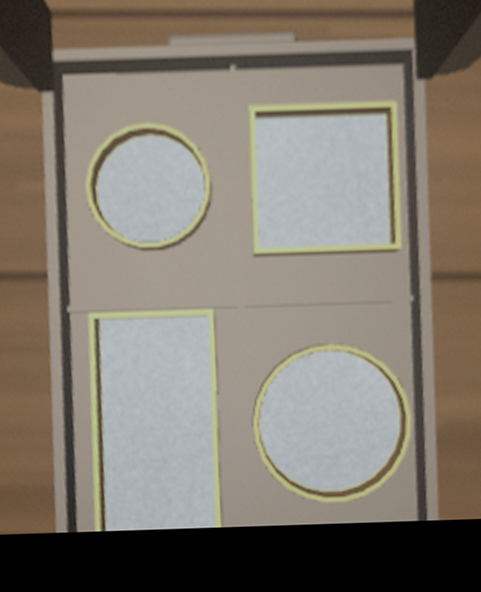

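View pics/w1_raw.png

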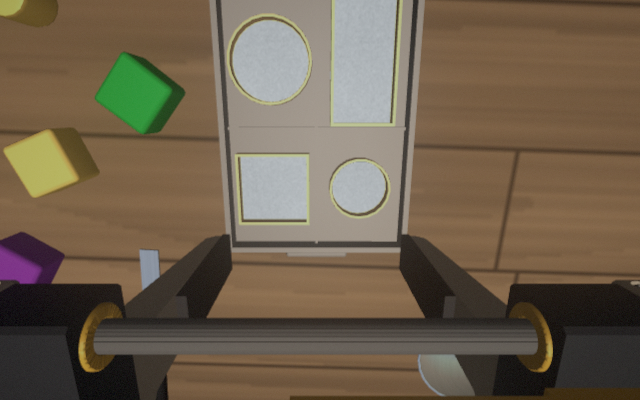

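Request:
arm_command([
  [[-39,-6,0,0,0,0,1],[-39,-6,0,0,0,0,1],[-39,-6,0,0,0,0,1],[-39,-6,0,0,0,0,1],[-39,-6,0,0,0,0,1]],
])

```text
time_s: 2.28
eef_pos: [578.1, 6.8, 214.6]
tool_rot: [-3.141, -0.0, 1.61]
wrist_force: [1.5, 0.2, 0.2]
gripper_width: 1.002
```

Request:
arm_command([
  [[-39,-6,0,0,0,0,1],[-39,-6,0,0,0,0,1],[-39,-6,0,0,0,0,1],[-39,-6,0,0,0,0,1],[0,0,0,0,0,0,1]],
])

```text
time_s: 2.7
eef_pos: [560.1, -154.1, 214.8]
tool_rot: [-3.141, 0.002, 1.606]
wrist_force: [-0.2, 0.4, -0.8]
gripper_width: 0.999
```

Run:
```python
from h import *
o=wgrab("w2.npz");print(o["eef_pos"],o["tool_rot"],o["time_s"])
im=rect("w2.npz",45,380,640,-400,-40,2.1);cv2.imwrite("pics/w2.png",im[:,:,::-1])
```

```text
[ 560.05749221 -154.13859518  214.76173567] [-3.14136742e+00  1.93772087e-03  1.60594908e+00] 2.7
```

View pics/w2.png

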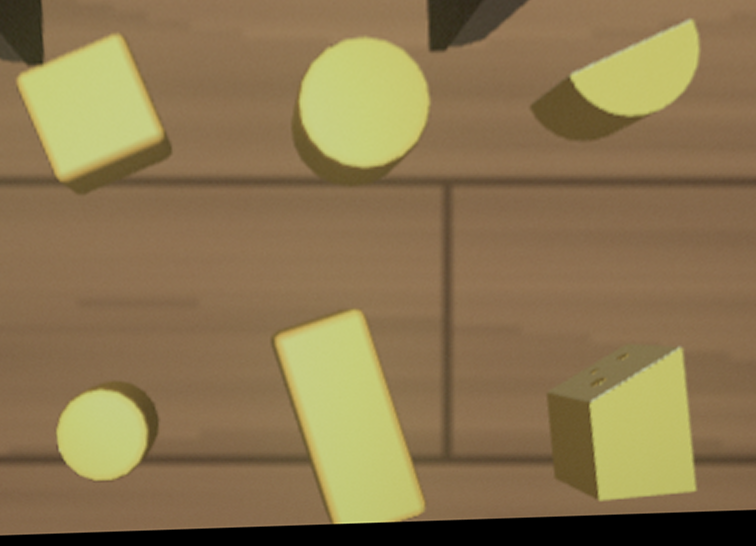

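Request:
arm_command([
  [[-30,14,0,0,0,0,1],[-30,14,0,0,0,0,1],[0,0,36,0,0,0,1],[0,0,36,0,0,0,1],[0,0,36,0,0,0,1]],
])

```text
time_s: 3.17
eef_pos: [592.2, -207.0, 105.9]
tool_rot: [3.14, -0.0, 1.609]
wrist_force: [-0.1, -0.4, 0.3]
gripper_width: 1.002
```

Request:
arm_command([
  [[0,0,36,0,0,0,1],[0,0,30,0,0,0,1],[0,0,18,0,0,0,1],[0,0,0,0,0,0,1],[0,0,0,0,0,0,0.8]],
])

```text
time_s: 3.58
eef_pos: [591.1, -206.8, 22.1]
tool_rot: [-3.14, -0.001, 1.61]
wrist_force: [0.4, 0.5, -0.1]
gripper_width: 0.947
```

Run:
```python
from h import *
o=wgrab("w3.npz");print(o["eef_pos"],o["tool_rot"],o["time_s"],o["gripper_width"],o["wrist_force"])
```

```text
[ 591.13169544 -206.82836485   22.08485127] [-3.13955499e+00 -1.13982872e-03  1.60955273e+00] 3.5833 0.9473983140120782 [ 0.36338973  0.51019569 -0.05999477]
```

View pics/w3_raw.png

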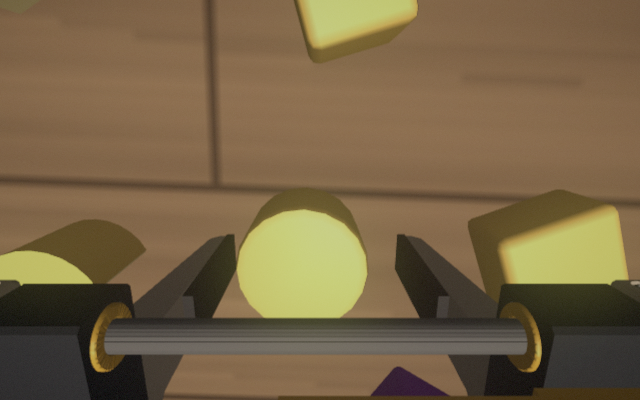

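Request:
arm_command([
  [[-6,0,0,0,0,0,0.8],[0,0,0,0,0,0,0.4],[0,0,0,0,0,0,0.4],[0,0,0,0,0,0,0.4],[0,0,0,0,0,0,0.4]],
], squeeze=25)

```text
time_s: 4.05
eef_pos: [592.8, -215.5, 24.3]
tool_rot: [3.139, 0.001, 1.607]
wrist_force: [0.0, 1.1, 7.3]
gripper_width: 0.693
```

Request:
arm_command([
  [[0,0,0,0,0,0,0.4],[0,0,0,0,0,0,0.4],[0,0,0,0,0,0,0.4]],
])

```text
time_s: 4.3
eef_pos: [592.8, -215.5, 24.2]
tool_rot: [3.139, 0.001, 1.607]
wrist_force: [-0.2, 0.5, 7.4]
gripper_width: 0.693
```

Request:
arm_command([
  [[0,0,-12,0,0,0,0.4],[0,0,-30,0,0,0,0.4],[0,0,-40,0,0,0,0.4],[0,0,0,0,0,0,0.4]],
])

```text
time_s: 4.63
eef_pos: [595.5, -216.7, 112.3]
tool_rot: [3.133, 0.004, 1.607]
wrist_force: [2.6, -0.9, -0.5]
gripper_width: 0.69
```

Run:
```python
from h import *
o=wgrab("w4.npz");print(o["eef_pos"],o["tool_rot"],o["time_s"],o["gripper_width"],o["wrist_force"],o["torque"])
print(tip(o,(481,151,100),92))
f=np.load("w4.npz")
```

```text
[ 595.53598792 -216.69032428  112.33323407] [3.13253719 0.00379312 1.60748045] 4.6333 0.690462227193826 [ 2.55560949 -0.88536878 -0.46427835] [ 0.00576082 -0.11666544  0.01107311]
(array([ 371.7, -101.1,   10. ]), np.float64(0.1))
```

View pics/w4_raw.png

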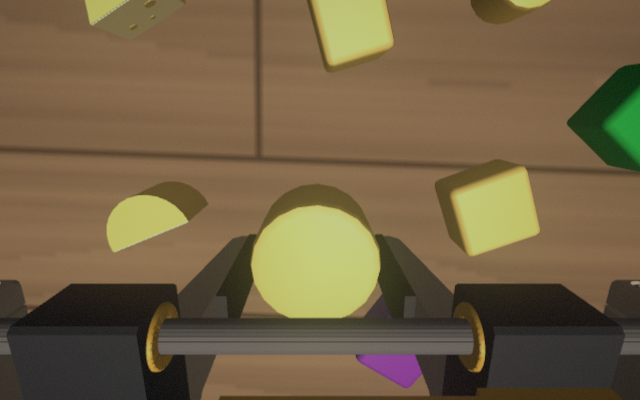

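Request:
arm_command([
  [[37,-10,0,0,0,0,0.4],[37,-10,0,0,0,0,0.4],[37,-10,0,0,0,0,0.4],[37,-10,0,0,0,0,0.4],[37,-10,0,0,0,0,0.4]],
])

```text
time_s: 5.1
eef_pos: [533.2, -30.8, 104.1]
tool_rot: [-3.14, -0.0, 1.607]
wrist_force: [0.4, -0.3, -2.2]
gripper_width: 0.694
```

Request:
arm_command([
  [[37,-10,0,0,0,0,0.4],[37,-10,0,0,0,0,0.4],[37,-10,0,0,0,0,0.4],[37,-10,0,0,0,0,0.4],[0,0,0,0,0,0,0.4]],
])

```text
time_s: 5.52
eef_pos: [486.7, 119.0, 104.1]
tool_rot: [-3.139, -0.001, 1.611]
wrist_force: [0.6, 0.2, -2.3]
gripper_width: 0.685
```

Run:
```python
from h import *
o=wgrab("w5.npz");print(o["eef_pos"],o["tool_rot"],o["time_s"],o["gripper_width"],o["wrist_force"],o["qd"])
print(tip(o,(481,151,100),92))
```

```text
[486.66076263 119.00386755 104.10242832] [-3.13949205e+00 -1.24102896e-03  1.61073704e+00] 5.5167 0.6853490483894076 [ 0.55873791  0.17463636 -2.26053385] [-0.08223817  0.01108298 -0.01641693 -0.04523083  0.00040223 -0.1140103 ]
(array([32.2, -4.4,  4.2]), np.float64(0.3))
```

View pics/w5_raw.png

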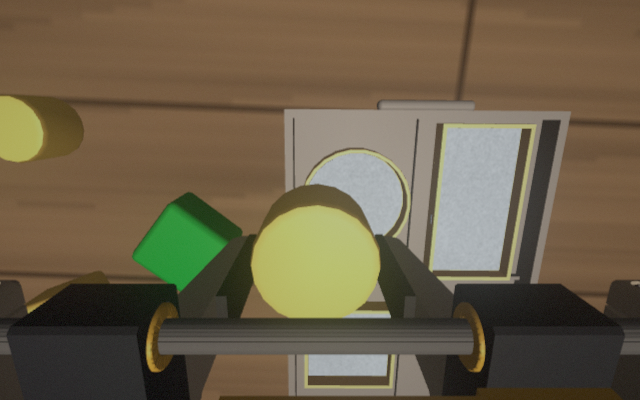

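Request:
arm_command([
  [[30,-4,0,0,0,0,0.4],[0,0,0,0,0,0,0.4],[0,0,30,0,0,0,0.4],[0,0,25,0,0,0,0.4],[0,0,0,0,0,0,0.4]],
])

```text
time_s: 5.98
eef_pos: [481.6, 142.5, 46.0]
tool_rot: [-3.136, 0.002, 1.607]
wrist_force: [-1.2, 0.6, -1.9]
gripper_width: 0.689
```

Request:
arm_command([
  [[0,0,0,0,0,0,0.4]],
])

```text
time_s: 6.07
eef_pos: [483.3, 142.9, 48.7]
tool_rot: [-3.138, 0.001, 1.607]
wrist_force: [0.7, 0.2, -1.8]
gripper_width: 0.691
```

Request:
arm_command([
  [[8,-2,0,0,0,0,0.4],[0,0,0,0,0,0,0.4],[0,0,0,0,0,0,0.4],[0,0,0,0,0,0,0.4]],
])

```text
time_s: 6.4
eef_pos: [482.7, 152.3, 50.6]
tool_rot: [3.14, -0.0, 1.608]
wrist_force: [0.8, 0.4, -0.8]
gripper_width: 0.691
```

Run:
```python
from h import *
o=wgrab("w6.npz");print(o["eef_pos"],o["tool_rot"],o["time_s"],o["gripper_width"],o["wrist_force"],o["qd"].round(3))
print(tip(o,(481,151,33),92))
```

```text
[482.73163899 152.33188327  50.60914344] [ 3.13991258e+00 -3.87501560e-04  1.60805016e+00] 6.4 0.691318400279144 [ 0.83852761  0.42330663 -0.77172283] [-0.002  0.004  0.003 -0.002 -0.003 -0.   ]
(array([-1.3, -1.8, 17.6]), np.float64(0.1))
```

View pics/w6_raw.png

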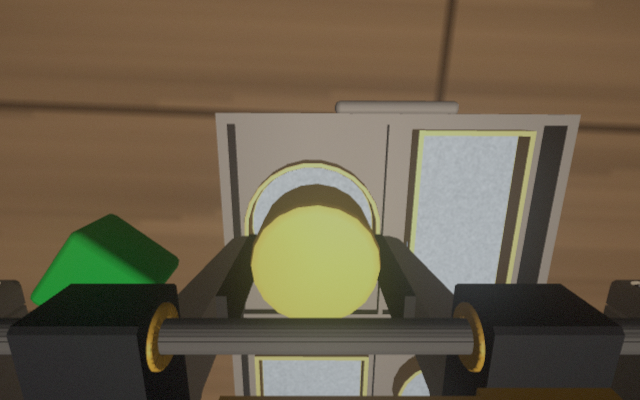

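Request:
arm_command([
  [[-1,-2,5,0,0,0,0.4],[0,0,5,0,0,0,0.4],[0,0,0,0,0,0,0.4]],
])

```text
time_s: 6.7
eef_pos: [479.3, 150.7, 38.6]
tool_rot: [-3.14, 0.0, 1.608]
wrist_force: [0.2, 0.1, -1.4]
gripper_width: 0.693
```

Request:
arm_command([
  [[0,0,3,0,0,0,0.4],[0,0,0,0,0,0,0.4],[0,0,0,0,0,0,0.4]],
])

```text
time_s: 6.95
eef_pos: [479.9, 151.0, 36.3]
tool_rot: [-3.141, 0.0, 1.608]
wrist_force: [1.1, 0.2, -1.7]
gripper_width: 0.689
```

Request:
arm_command([
  [[0,0,2,0,0,0,0.4],[0,0,0,0,0,0,0.4],[0,0,0,0,0,0,0.4]],
])

```text
time_s: 7.2
eef_pos: [480.1, 151.0, 34.5]
tool_rot: [-3.141, 0.0, 1.608]
wrist_force: [-0.1, -0.0, -2.1]
gripper_width: 0.689
```

Request:
arm_command([
  [[0,0,2,0,0,0,0.4],[0,0,0,0,0,0,0.4],[0,0,0,0,0,0,0.4]],
])

```text
time_s: 7.45
eef_pos: [480.4, 151.2, 33.1]
tool_rot: [3.141, -0.0, 1.608]
wrist_force: [-1.8, -0.1, 6.4]
gripper_width: 0.692
```

Request:
arm_command([
  [[0,0,0,0,0,0,0.76],[0,0,0,0,0,0,0.8],[0,0,0,0,0,0,0.84],[0,0,0,0,0,0,0.84]],
])

```text
time_s: 7.78
eef_pos: [480.2, 151.1, 32.6]
tool_rot: [3.141, -0.0, 1.608]
wrist_force: [-0.4, 0.5, -0.2]
gripper_width: 0.836
```

Request:
arm_command([
  [[0,0,-20,0,0,0,0.84],[0,0,-40,0,0,0,1],[0,0,-40,0,0,0,1],[0,0,-40,0,0,0,1],[0,0,0,0,0,0,1]],
])

```text
time_s: 8.2
eef_pos: [484.1, 152.3, 179.7]
tool_rot: [3.131, -0.003, 1.608]
wrist_force: [1.1, 0.2, 0.1]
gripper_width: 1.002
```

Run:
```python
from h import *
o=wgrab("w7.npz");print(o["eef_pos"],o["tool_rot"],o["time_s"],o["gripper_width"],o["wrist_force"],o["qd"].round(3))
print("square",tip(o,(590.5,-83,100),112.8))
im=rect("w7.npz",57,390,710,70,330,1.85);cv2.imwrite("pics/w7.png",im[:,:,::-1])
```

```text
[484.09581206 152.26076476 179.6856489 ] [ 3.13135459e+00 -2.77793330e-03  1.60772792e+00] 8.2 1.0015317954134713 [1.08690052 0.22195308 0.09873421] [-0.     0.07   0.069  0.001 -0.131 -0.   ]
square (array([-239.2,   96.8,   80. ]), np.float64(-20.7))
```

View pics/w7_raw.png

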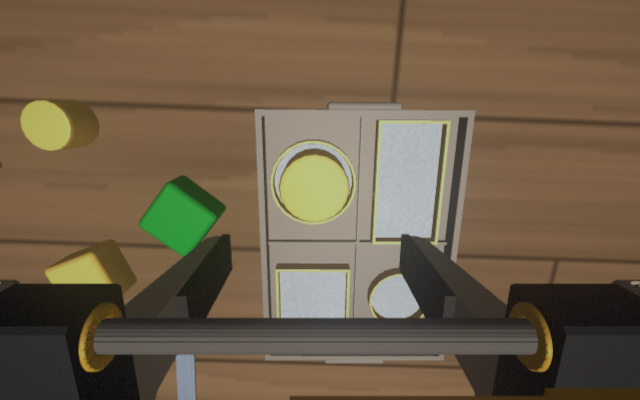

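Request:
arm_command([
  [[-34,14,0,0,0,0,1],[-34,14,0,0,0,0,1],[-34,14,0,0,0,0,1],[-34,14,0,0,0,0,1],[-34,14,0,0,0,0,1]],
])

```text
time_s: 8.67
eef_pos: [556.1, -17.9, 171.3]
tool_rot: [-3.14, -0.0, 1.608]
wrist_force: [1.3, 0.4, -0.1]
gripper_width: 0.998
```

Request:
arm_command([
  [[-34,14,0,0,0,0,1],[-34,14,0,0,0,0,1],[0,0,0,0,0,-7,1],[0,0,0,0,0,-7,1],[0,0,0,0,0,-6.8,1]],
])

```text
time_s: 9.08
eef_pos: [586.1, -84.0, 170.8]
tool_rot: [-3.139, -0.001, 1.975]
wrist_force: [0.2, -0.0, -0.1]
gripper_width: 0.997
```

Request:
arm_command([
  [[0,0,0,0,0,0,1],[0,0,0,0,0,0,1]],
])

```text
time_s: 9.25
eef_pos: [586.2, -83.1, 171.5]
tool_rot: [-3.14, -0.001, 1.967]
wrist_force: [-0.4, 0.7, 0.4]
gripper_width: 1.002
```

Run:
```python
from h import *
o=wgrab("w8.npz");print(o["eef_pos"],o["tool_rot"],o["time_s"],o["gripper_width"],o["wrist_force"],o["qd"].round(3))
print("square",tip(o,(590.5,-83,20),112.8))
```

```text
[586.21575356 -83.14277565 171.4527937 ] [-3.14011883e+00 -9.31978809e-04  1.96689389e+00] 9.25 1.002182740232505 [-0.44886021  0.68364507  0.38896118] [ 0.005 -0.007 -0.004 -0.     0.001  0.031]
square (array([ -1.7,   4.2, 151.4]), np.float64(-0.1))
```

View pics/w8_raw.png

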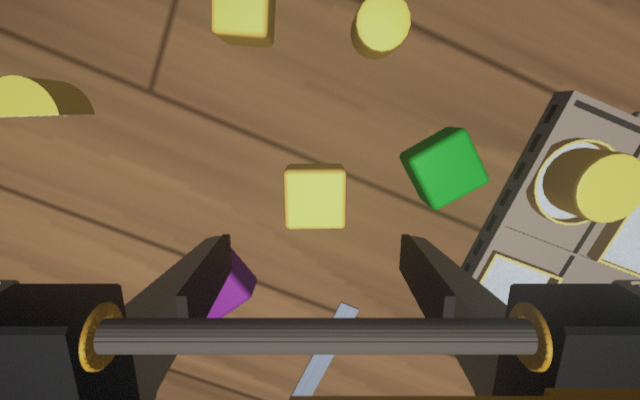

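Request:
arm_command([
  [[-1.5,4,0,0,0,0,1],[0,0,36,0,0,0,1],[0,0,36,0,0,0,1],[0,0,36,0,0,0,1],[0,0,25,0,0,0,1]],
])

```text
time_s: 9.72
eef_pos: [590.1, -82.6, 36.8]
tool_rot: [-3.14, -0.001, 1.969]
wrist_force: [0.3, 0.0, 0.3]
gripper_width: 1.001
```

Request:
arm_command([
  [[0,0,15,0,0,0,1],[0,0,0,0,0,0,1],[0,0,0,0,0,0,1]],
])

```text
time_s: 9.97
eef_pos: [590.9, -82.8, 24.0]
tool_rot: [-3.14, -0.001, 1.97]
wrist_force: [0.4, -0.1, 1.3]
gripper_width: 1.0
```

Drop 2 mm more and close.

Request:
arm_command([
  [[0,0,2.5,0,0,0,0.8],[0,0,0,0,0,0,0.4],[0,0,0,0,0,0,0.4],[0,0,0,0,0,0,0.4],[0,0,0,0,0,0,0.4]],
])

```text
time_s: 10.38
eef_pos: [591.6, -83.1, 22.9]
tool_rot: [3.141, 0.001, 1.971]
wrist_force: [-0.2, 3.6, 1.4]
gripper_width: 0.662
```

Request:
arm_command([
  [[0,0,0,0,0,0,0.4],[0,0,0,0,0,0,0.4],[0,0,-12,0,0,0,0.4],[0,0,-30,0,0,0,0.4],[0,0,-40,0,0,0,0.4]],
])

```text
time_s: 10.8
eef_pos: [588.5, -82.7, 102.7]
tool_rot: [-3.136, -0.003, 1.971]
wrist_force: [0.2, -0.8, -0.7]
gripper_width: 0.629
```

Request:
arm_command([
  [[0,0,0,0,0,6.9,0.4],[0,0,0,0,0,6.9,0.4],[0,0,0,0,0,6.9,0.4],[0,0,0,0,0,0,0.4]],
])

```text
time_s: 11.13
eef_pos: [591.1, -83.0, 104.9]
tool_rot: [3.141, 0.0, 1.604]
wrist_force: [-0.2, 1.0, -0.9]
gripper_width: 0.63
```

Run:
```python
from h import *
o=wgrab("w9.npz");print(o["eef_pos"],o["tool_rot"],o["time_s"],o["gripper_width"],o["wrist_force"],o["qd"].round(3))
print("square",tip(o,(614.3,154.3,95),92))
```

```text
[591.07040963 -83.03607314 104.94122297] [3.14109764e+00 8.72699622e-05 1.60388374e+00] 11.1333 0.6298885726143317 [-0.16140464  1.00584495 -0.89977747] [-0.001  0.011  0.002 -0.001 -0.005 -0.232]
square (array([236.4,  31.1,   9.9]), np.float64(-0.1))
```

View pics/w9_raw.png

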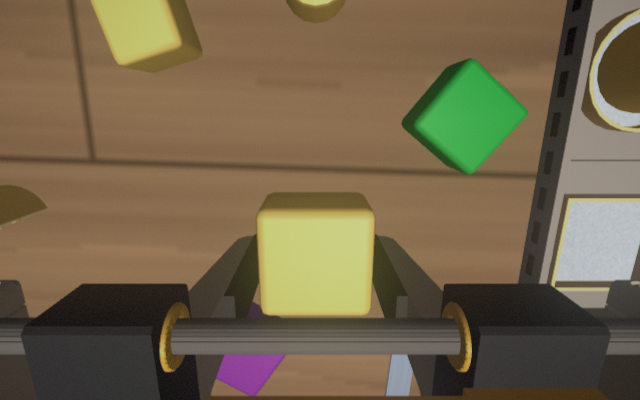

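Request:
arm_command([
  [[34,4.4,0,0,0,0,0.4],[34,4.4,0,0,0,0,0.4],[34,4.4,0,0,0,0,0.4],[34,4.4,0,0,0,0,0.4],[34,4.4,0,0,0,0,0.4]],
])

```text
time_s: 11.6
eef_pos: [606.3, 89.1, 104.2]
tool_rot: [-3.141, 0.0, 1.614]
wrist_force: [1.0, 0.9, -0.1]
gripper_width: 0.632
```

Request:
arm_command([
  [[34,4.4,0,0,0,0,0.4],[34,4.4,0,0,0,0,0.4],[0,0,20,0,0,0,0.4],[0,0,20,0,0,0,0.4],[0,0,0,0,0,0,0.4]],
])

```text
time_s: 12.02
eef_pos: [610.0, 156.2, 60.7]
tool_rot: [-3.136, 0.001, 1.615]
wrist_force: [-1.8, -0.9, -1.7]
gripper_width: 0.629
```

Request:
arm_command([
  [[0,0,0,0,0,0,0.4],[0,0,0,0,0,0,0.4]],
])

```text
time_s: 12.18
eef_pos: [613.0, 155.7, 64.8]
tool_rot: [3.141, 0.0, 1.611]
wrist_force: [0.0, 0.7, -1.1]
gripper_width: 0.63
```

Run:
```python
from h import *
o=wgrab("w10.npz");print(o["eef_pos"],o["tool_rot"],o["time_s"],o["gripper_width"],o["wrist_force"],o["qd"].round(3))
print("square",tip(o,(614.3,154.3,32),92))
```

```text
[613.01559267 155.71303271  64.76954863] [3.14135556e+00 6.09044363e-06 1.61095046e+00] 12.1833 0.6299677097203475 [ 0.02889727  0.65700717 -1.08919149] [-0.003 -0.013 -0.008  0.001 -0.003  0.013]
square (array([-1.5,  1.2, 32.8]), np.float64(0.3))
```

View pics/w10_raw.png

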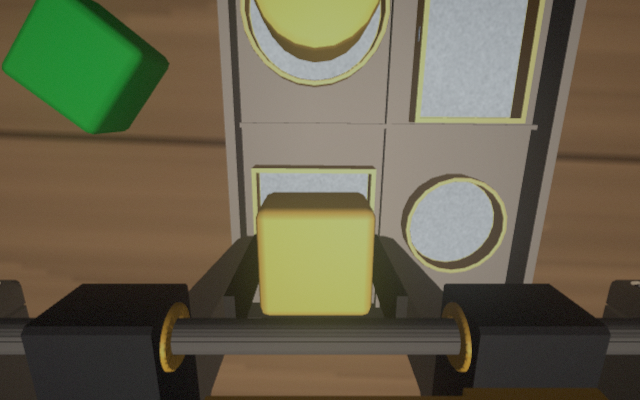

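Request:
arm_command([
  [[-1.5,1,12,0,0,0,0.4],[0,0,10,0,0,0,0.4],[0,0,5,0,0,0,0.4],[0,0,0,0,0,0,0.4],[0,0,0,0,0,0,0.4]],
])

```text
time_s: 12.65
eef_pos: [613.3, 154.3, 36.4]
tool_rot: [-3.14, 0.0, 1.609]
wrist_force: [0.0, 0.2, -1.9]
gripper_width: 0.627
```

Request:
arm_command([
  [[0,0,3,0,0,0,0.4],[0,0,0,0,0,0,0.4],[0,0,0,0,0,0,0.4]],
])

```text
time_s: 12.9
eef_pos: [613.8, 154.6, 34.2]
tool_rot: [3.141, -0.0, 1.61]
wrist_force: [-0.2, 0.8, -1.2]
gripper_width: 0.633
```

Request:
arm_command([
  [[0,0,2,0,0,0,0.4],[0,0,0,0,0,0,0.4],[0,0,0,0,0,0,0.4]],
])

```text
time_s: 13.15
eef_pos: [613.7, 154.6, 32.1]
tool_rot: [-3.142, 0.0, 1.61]
wrist_force: [-0.5, 0.3, -2.6]
gripper_width: 0.628
```

Request:
arm_command([
  [[0,0,1.5,0,0,0,0.4],[0,0,0,0,0,0,0.4],[0,0,0,0,0,0,0.4]],
])

```text
time_s: 13.4
eef_pos: [613.9, 154.6, 31.8]
tool_rot: [3.141, -0.0, 1.61]
wrist_force: [-4.3, -1.4, 9.7]
gripper_width: 0.628
```

Request:
arm_command([
  [[0,0,0,0,0,0,0.7],[0,0,0,0,0,0,0.76],[0,0,0,0,0,0,0.78],[0,0,0,0,0,0,0.78],[0,0,-20,0,0,0,0.78]],
])

```text
time_s: 13.82
eef_pos: [611.3, 153.9, 47.5]
tool_rot: [-3.136, 0.001, 1.609]
wrist_force: [-0.2, 0.2, -0.4]
gripper_width: 0.785
```

Request:
arm_command([
  [[0,0,-40,0,0,0,1],[0,0,-40,0,0,0,1],[0,0,-40,0,0,0,1],[0,0,0,0,0,0,1],[0,0,0,0,0,0,1]],
])

```text
time_s: 14.23
eef_pos: [615.5, 155.0, 173.3]
tool_rot: [3.136, -0.001, 1.609]
wrist_force: [-1.1, -1.0, -0.7]
gripper_width: 0.999
```

Run:
```python
from h import *
o=wgrab("w11.npz");print(o["eef_pos"],o["tool_rot"],o["time_s"],o["gripper_width"],o["wrist_force"],o["qd"].round(3))
print("button",tip(o,(433,-89,170),92))
```

```text
[615.45332944 154.95588401 173.31568127] [ 3.13641418e+00 -1.08088490e-03  1.60948825e+00] 14.2333 0.998585774422903 [-1.05739105 -1.04520518 -0.6671464 ] [-0.001  0.048  0.051 -0.001 -0.017  0.003]
button (array([-236.7, -191.8,    2.1]), np.float64(0.2))
```

View pics/w11_raw.png

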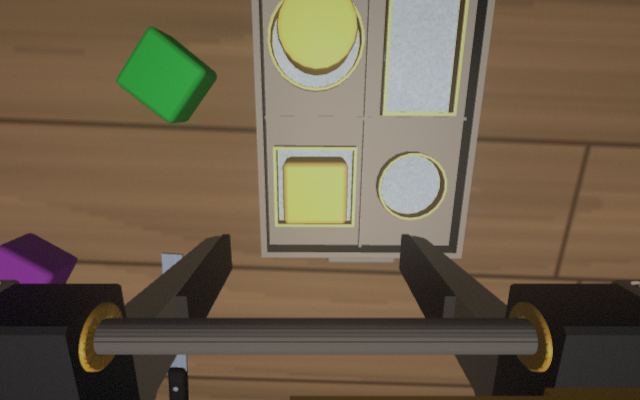

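Square is in its box. Now the button.

Request:
arm_command([
  [[-29.5,-24,0,0,0,0,1],[-29.5,-24,0,0,0,0,1],[-29.5,-24,0,0,0,0,1],[-29.5,-24,0,0,0,0,1],[-29.5,-24,0,0,0,0,1]],
])

```text
time_s: 14.7
eef_pos: [496.8, 1.5, 168.4]
tool_rot: [-3.138, -0.0, 1.61]
wrist_force: [0.4, -0.0, 0.4]
gripper_width: 0.997
```

Request:
arm_command([
  [[-29.5,-24,0,0,0,0,1],[-29.5,-24,0,0,0,0,1],[-29.5,-24,0,0,0,0,1],[0,0,0,0,0,0,1],[0,0,0,0,0,0,1]],
])

```text
time_s: 15.12
eef_pos: [429.0, -89.7, 169.2]
tool_rot: [-3.139, -0.001, 1.606]
wrist_force: [0.5, -0.2, 0.1]
gripper_width: 0.999
```

Run:
```python
from h import *
o=wgrab("w12.npz");print(o["eef_pos"],o["tool_rot"],o["time_s"],o["gripper_width"],o["wrist_force"],o["qd"].round(3))
print("button",tip(o,(433,-89,21.5),92))
```

```text
[429.01190695 -89.65989033 169.16447292] [-3.13879568e+00 -7.36126507e-04  1.60603021e+00] 15.1167 0.9991076007649641 [ 0.53995196 -0.22622239  0.06043688] [ 0.05   0.014 -0.039  0.009 -0.005  0.021]
button (array([  0.4,   4.4, 147.7]), np.float64(0.0))
```

View pics/w12_raw.png

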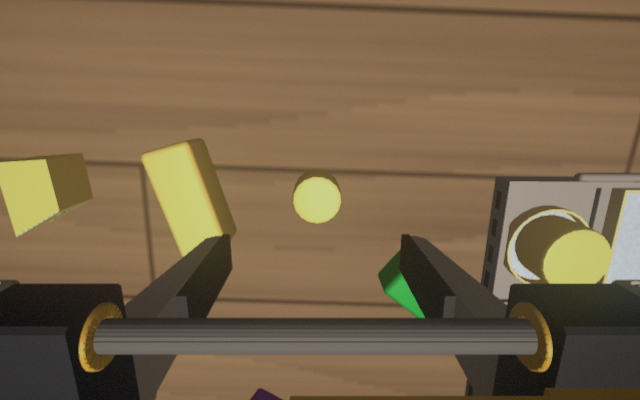

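Request:
arm_command([
  [[0,3,0,0,0,0,1],[0,0,36,0,0,0,1],[0,0,36,0,0,0,1],[0,0,36,0,0,0,1],[0,0,24,0,0,0,1]],
])

```text
time_s: 15.58
eef_pos: [433.7, -87.1, 35.6]
tool_rot: [-3.14, -0.001, 1.612]
wrist_force: [0.1, -0.1, -0.5]
gripper_width: 0.999
```

Request:
arm_command([
  [[0,0,14,0,0,0,0.9],[0,0,0,0,0,0,0.8],[0,0,0,0,0,0,0.7]],
])

```text
time_s: 15.83
eef_pos: [434.1, -87.6, 23.8]
tool_rot: [-3.139, -0.001, 1.611]
wrist_force: [-0.1, 0.7, 0.5]
gripper_width: 0.807
```

Request:
arm_command([
  [[-1,0,1.5,0,0,0,0.6],[0,0,0,0,0,0,0.3],[0,0,0,0,0,0,0.3],[0,0,0,0,0,0,0.3],[0,0,0,0,0,0,0.3]],
], squeeze=20)

```text
time_s: 16.25
eef_pos: [434.7, -89.7, 23.9]
tool_rot: [3.14, 0.0, 1.609]
wrist_force: [-0.5, 1.0, 5.9]
gripper_width: 0.495
```

Request:
arm_command([
  [[0,0,0,0,0,0,0.3],[0,0,0,0,0,0,0.3],[0,0,-12,0,0,0,0.3],[0,0,-30,0,0,0,0.3],[0,0,-40,0,0,0,0.3]],
])

```text
time_s: 16.67
eef_pos: [431.8, -89.2, 104.3]
tool_rot: [-3.137, -0.001, 1.609]
wrist_force: [0.3, 0.6, -0.9]
gripper_width: 0.497
```

Request:
arm_command([
  [[0,0,0,0,0,0,0.3],[0,0,0,0,0,0,0.3]],
])

```text
time_s: 16.83
eef_pos: [435.7, -90.0, 107.1]
tool_rot: [3.137, 0.001, 1.609]
wrist_force: [0.3, -0.0, -1.8]
gripper_width: 0.497
```

Run:
```python
from h import *
o=wgrab("w13.npz");print(o["eef_pos"],o["tool_rot"],o["time_s"],o["gripper_width"],o["wrist_force"],o["qd"].round(3))
print("button",tip(o,(609.5,250,100),92))
```

```text
[435.71976299 -90.04311083 107.11331906] [3.13665831e+00 1.29143045e-03 1.60930969e+00] 16.8333 0.49652772329460826 [ 0.31581735 -0.04342531 -1.77712424] [ 0.     0.051  0.039 -0.    -0.025  0.   ]
button (array([333.1, 186.7,   7.6]), np.float64(0.2))
```

View pics/w13_raw.png

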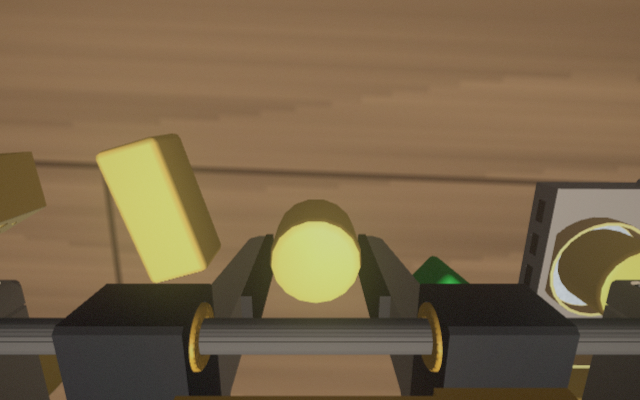

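Request:
arm_command([
  [[33,18.5,0,0,0,0,0.3],[33,18.5,0,0,0,0,0.3],[33,18.5,0,0,0,0,0.3],[33,18.5,0,0,0,0,0.3],[33,18.5,0,0,0,0,0.3]],
])

```text
time_s: 17.3
eef_pos: [519.4, 80.3, 103.3]
tool_rot: [-3.139, 0.0, 1.609]
wrist_force: [-0.1, -0.5, -0.7]
gripper_width: 0.496
```

Request:
arm_command([
  [[33,18.5,0,0,0,0,0.3],[33,18.5,0,0,0,0,0.3],[33,18.5,0,0,0,0,0.3],[33,18.5,0,0,0,0,0.3],[33,18.5,0,0,0,0,0.3]],
])

```text
time_s: 17.72
eef_pos: [605.5, 248.7, 102.6]
tool_rot: [-3.138, 0.001, 1.61]
wrist_force: [0.0, -0.0, -1.1]
gripper_width: 0.492
```

Request:
arm_command([
  [[0,0,20,0,0,0,0.3],[0,0,18,0,0,0,0.3],[0,0,0,0,0,0,0.3],[0,0,0,0,0,0,0.3]],
])

```text
time_s: 18.05
eef_pos: [604.2, 246.5, 64.4]
tool_rot: [-3.137, 0.002, 1.61]
wrist_force: [0.6, 0.2, -0.9]
gripper_width: 0.494
```

Run:
```python
from h import *
o=wgrab("w14.npz");print(o["eef_pos"],o["tool_rot"],o["time_s"],o["gripper_width"],o["wrist_force"],o["qd"].round(3))
print("button",tip(o,(609.5,250,32.5),92))
```

```text
[604.16082455 246.52972209  64.4084669 ] [-3.13667731e+00  1.81831540e-03  1.60954750e+00] 18.05 0.49393695941122323 [ 0.62147231  0.18246806 -0.87231305] [-0.009 -0.04  -0.025 -0.001  0.007  0.   ]
button (array([ 3.3,  5.6, 31.9]), np.float64(0.2))
```

View pics/w14_raw.png

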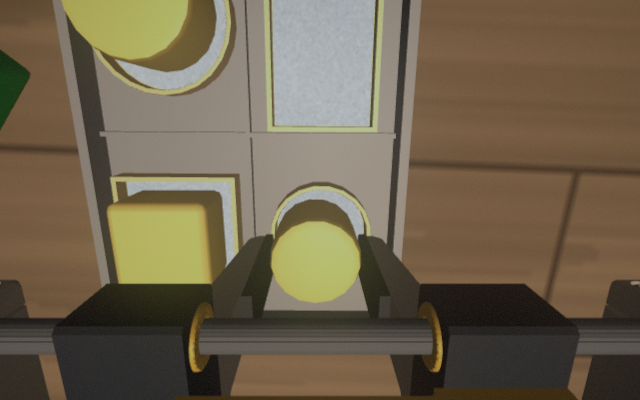

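Request:
arm_command([
  [[3,4,10,0,0,0,0.3],[0,0,10,0,0,0,0.3],[0,0,5,0,0,0,0.3],[0,0,0,0,0,0,0.3],[0,0,0,0,0,0,0.3]],
])

```text
time_s: 18.52
eef_pos: [609.7, 250.2, 41.7]
tool_rot: [-3.141, 0.0, 1.609]
wrist_force: [-0.2, -0.9, 0.5]
gripper_width: 0.495
```

Request:
arm_command([
  [[0,0,0,0,0,0,0.3],[0,0,0,0,0,0,0.3]],
])

```text
time_s: 18.68
eef_pos: [610.3, 250.5, 42.5]
tool_rot: [3.141, -0.0, 1.609]
wrist_force: [-0.1, 0.6, 0.0]
gripper_width: 0.495
```

Request:
arm_command([
  [[0,0,5,0,0,0,0.3],[0,0,2,0,0,0,0.3],[0,0,0,0,0,0,0.3],[0,0,0,0,0,0,0.3]],
])

```text
time_s: 19.02
eef_pos: [609.9, 250.4, 34.9]
tool_rot: [-3.141, 0.0, 1.609]
wrist_force: [0.4, 0.1, 0.3]
gripper_width: 0.496
```

Request:
arm_command([
  [[0,0,2,0,0,0,0.3],[0,0,0,0,0,0,0.3],[0,0,0,0,0,0,0.3]],
])

```text
time_s: 19.27
eef_pos: [610.0, 250.5, 33.1]
tool_rot: [3.142, 0.0, 1.609]
wrist_force: [-1.0, -0.8, -0.9]
gripper_width: 0.495
```

Request:
arm_command([
  [[0,0,1.5,0,0,0,0.3],[0,0,0,0,0,0,0.3],[0,0,0,0,0,0,0.3]],
])

```text
time_s: 19.52
eef_pos: [610.1, 250.5, 32.9]
tool_rot: [3.141, -0.0, 1.61]
wrist_force: [-3.7, -0.6, 12.4]
gripper_width: 0.496
```

Contact; release and rise.

Request:
arm_command([
  [[0,0,0,0,0,0,0.58],[0,0,0,0,0,0,0.64],[0,0,0,0,0,0,0.68],[0,0,0,0,0,0,0.68],[0,0,-20,0,0,0,0.68]],
])

```text
time_s: 19.93
eef_pos: [607.5, 249.4, 48.2]
tool_rot: [-3.136, 0.002, 1.609]
wrist_force: [-0.3, -0.1, -0.9]
gripper_width: 0.683
```

Request:
arm_command([
  [[0,0,-40,0,0,0,0.68],[0,0,-40,0,0,0,1],[0,0,-40,0,0,0,1],[0,0,0,0,0,0,1],[0,0,0,0,0,0,1]],
])

```text
time_s: 20.35
eef_pos: [611.6, 251.1, 174.4]
tool_rot: [3.137, -0.002, 1.61]
wrist_force: [-0.1, 0.7, -0.1]
gripper_width: 0.949
```

Run:
```python
from h import *
o=wgrab("w15.npz");print(o["eef_pos"],o["tool_rot"],o["time_s"],o["gripper_width"],o["wrist_force"],o["qd"].round(3))
print("loaf",tip(o,(439,-206,170),108.3))
```

```text
[611.63215176 251.11267017 174.37115678] [ 3.13669934e+00 -1.75574005e-03  1.60951957e+00] 20.35 0.9488481410766297 [-0.08851229  0.71702638 -0.10348443] [ 0.     0.05   0.056  0.001 -0.017  0.   ]
loaf (array([-450.1, -190.2,    2.7]), np.float64(-16.1))
```

View pics/w15_raw.png

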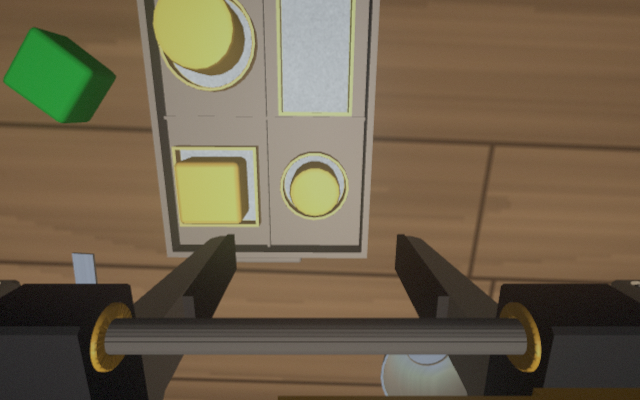

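Request:
arm_command([
  [[-37.5,-16,0,0,0,0,1],[-37.5,-16,0,0,0,0,1],[-37.5,-16,0,0,0,0,1],[-37.5,-16,0,0,0,0,1],[-37.5,-16,0,0,0,0,1]],
])

```text
time_s: 20.82
eef_pos: [534.9, 58.4, 169.3]
tool_rot: [-3.138, 0.0, 1.61]
wrist_force: [-0.2, -0.8, 0.0]
gripper_width: 1.0
```

Request:
arm_command([
  [[-37.5,-16,0,0,0,0,1],[-37.5,-16,0,0,0,0,1],[-37.5,-16,0,0,0,0,1],[-37.5,-16,0,0,0,0,1],[-37.5,-16,0,0,0,0,1]],
])

```text
time_s: 21.23
eef_pos: [462.3, -131.6, 169.7]
tool_rot: [-3.138, -0.001, 1.61]
wrist_force: [0.7, -0.3, 0.1]
gripper_width: 0.998
```

Request:
arm_command([
  [[-37.5,-15,0,0,0,-5.4,1],[-37.5,-15,0,0,0,-5.4,1],[0,0,0,0,0,-5.4,1],[0,0,0,0,0,0,1],[0,0,0,0,0,0,1]],
])

```text
time_s: 21.65
eef_pos: [440.1, -207.3, 170.1]
tool_rot: [-3.14, -0.002, 1.888]
wrist_force: [0.8, -0.3, 0.3]
gripper_width: 0.999
```

Run:
```python
from h import *
o=wgrab("w16.npz");print(o["eef_pos"],o["tool_rot"],o["time_s"],o["gripper_width"],o["wrist_force"],o["qd"].round(3))
print("loaf",tip(o,(439,-206,23),108.3))
```

```text
[ 440.09407537 -207.28581306  170.06262815] [-3.13961204e+00 -2.34913126e-03  1.88793766e+00] 21.65 0.9994748213137243 [ 0.78153259 -0.29814684  0.28564911] [ 0.032 -0.008 -0.003  0.001  0.003  0.023]
loaf (array([  1.2,  -0.3, 147.1]), np.float64(-0.1))
```

View pics/w16_raw.png

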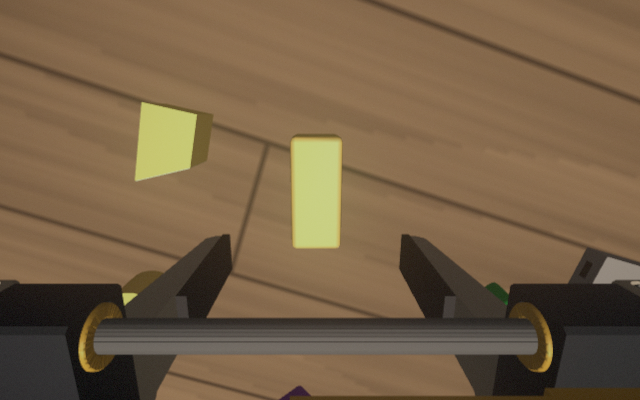

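Request:
arm_command([
  [[0,-2,0,0,0,0,1],[0,0,36,0,0,0,1],[0,0,36,0,0,0,1],[0,0,36,0,0,0,1],[0,0,24,0,0,0,1]],
])

```text
time_s: 22.12
eef_pos: [438.3, -206.4, 37.0]
tool_rot: [-3.14, -0.002, 1.893]
wrist_force: [-0.8, -0.3, -0.5]
gripper_width: 0.998
```

Request:
arm_command([
  [[0,0,14,0,0,0,0.9],[0,0,0,0,0,0,0.8],[0,0,0,0,0,0,0.7]],
])

```text
time_s: 22.37
eef_pos: [439.0, -207.1, 25.1]
tool_rot: [-3.14, -0.001, 1.893]
wrist_force: [-0.4, -0.3, 1.0]
gripper_width: 0.805
```

Request:
arm_command([
  [[0,0,3,0,0,0,0.6],[0,0,0,0,0,0,0.3],[0,0,0,0,0,0,0.3],[0,0,0,0,0,0,0.3],[0,0,0,0,0,0,0.3]],
], squeeze=35)

```text
time_s: 22.78
eef_pos: [439.8, -208.4, 23.4]
tool_rot: [3.141, 0.001, 1.892]
wrist_force: [0.5, 1.6, 7.3]
gripper_width: 0.499
```

Request:
arm_command([
  [[0,0,0,0,0,0,0.3],[0,0,0,0,0,0,0.3],[0,0,-12,0,0,0,0.3],[0,0,-30,0,0,0,0.3],[0,0,-40,0,0,0,0.3]],
])

```text
time_s: 23.2
eef_pos: [437.1, -207.3, 103.5]
tool_rot: [-3.138, -0.004, 1.892]
wrist_force: [0.8, -0.4, -1.0]
gripper_width: 0.495
```

Request:
arm_command([
  [[0,0,0,0,0,5.4,0.3],[0,0,0,0,0,5.4,0.3],[0,0,0,0,0,5.4,0.3],[0,0,0,0,0,0,0.3],[0,0,0,0,0,0,0.3]],
])

```text
time_s: 23.62
eef_pos: [439.1, -208.3, 104.6]
tool_rot: [-3.142, 0.0, 1.612]
wrist_force: [-0.4, 0.3, -1.7]
gripper_width: 0.497
```

Run:
```python
from h import *
o=wgrab("w17.npz");print(o["eef_pos"],o["tool_rot"],o["time_s"],o["gripper_width"],o["wrist_force"],o["torque"],o["qd"].round(3))
print("loaf",tip(o,(478.2,246,100),91.9))
```

```text
[ 439.12789434 -208.29110012  104.64480239] [-3.14154692e+00  3.58540399e-05  1.61222509e+00] 23.6167 0.49665152256269285 [-0.44625318  0.25165876 -1.73861667] [-0.00783495  0.05388634  0.01778943] [ 0.     0.006 -0.001 -0.002  0.    -0.024]
loaf (array([452.3,  57.9,   4.6]), np.float64(0.5))
```

View pics/w17_raw.png

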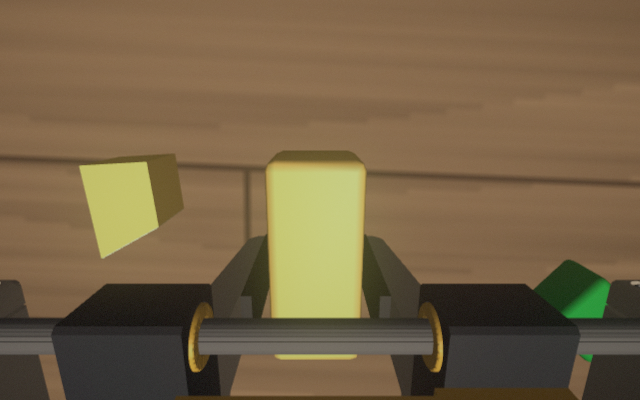

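Request:
arm_command([
  [[37.5,5,0,0,0,0,0.3],[37.5,5,0,0,0,0,0.3],[37.5,5,0,0,0,0,0.3],[37.5,5,0,0,0,0,0.3],[37.5,5,0,0,0,0,0.3]],
])

```text
time_s: 24.08
eef_pos: [456.8, -18.4, 104.5]
tool_rot: [-3.141, 0.0, 1.612]
wrist_force: [1.0, -0.7, -1.9]
gripper_width: 0.499
```

Request:
arm_command([
  [[37.5,5,0,0,0,0,0.3],[37.5,5,0,0,0,0,0.3],[37.5,5,0,0,0,0,0.3],[37.5,5,0,0,0,0,0.3],[37.5,5,0,0,0,0,0.3]],
])

```text
time_s: 24.5
eef_pos: [474.5, 170.3, 104.5]
tool_rot: [-3.141, 0.0, 1.612]
wrist_force: [1.9, 0.5, -2.5]
gripper_width: 0.5
```

Request:
arm_command([
  [[37.5,5,0,0,0,0,0.3],[37.5,5,0,0,0,0,0.3],[0,0,0,0,0,0,0.3],[0,0,0,0,0,0,0.3],[0,0,0,0,0,0,0.3]],
])

```text
time_s: 24.92
eef_pos: [481.2, 243.3, 104.0]
tool_rot: [-3.14, 0.001, 1.612]
wrist_force: [-0.8, 0.1, -2.9]
gripper_width: 0.496
```

Run:
```python
from h import *
o=wgrab("w18.npz");print(o["eef_pos"],o["tool_rot"],o["time_s"],o["gripper_width"],o["wrist_force"],o["torque"],o["qd"].round(3))
print("loaf",tip(o,(480.7,246,32.5),91.9))
```

```text
[481.17994045 243.28039012 104.04471882] [-3.14027111e+00  9.33766180e-04  1.61203967e+00] 24.9167 0.4957800597770287 [-0.79929724  0.13965555 -2.86209344] [-0.0469452   0.01311409  0.00055618] [-0.024 -0.011  0.013  0.     0.     0.008]
loaf (array([ 2.8, -0.3, 71.5]), np.float64(0.5))
```

View pics/w18_raw.png

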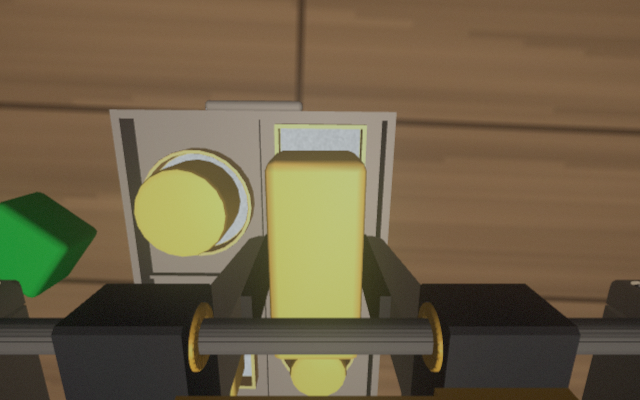

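Request:
arm_command([
  [[3,0,25,0,0,0.5,0.3],[0,0,20,0,0,0,0.3],[0,0,10,0,0,0,0.3],[0,0,0,0,0,0,0.3],[0,0,0,0,0,0,0.3]],
])

```text
time_s: 25.38
eef_pos: [481.6, 245.7, 49.5]
tool_rot: [-3.14, 0.001, 1.6]
wrist_force: [-0.6, 0.4, -1.1]
gripper_width: 0.494
```

Request:
arm_command([
  [[0,0,0,0,0,0,0.3],[0,0,0,0,0,0,0.3]],
])

```text
time_s: 25.55
eef_pos: [482.6, 246.8, 50.7]
tool_rot: [3.14, -0.001, 1.6]
wrist_force: [-0.3, -0.4, -2.7]
gripper_width: 0.494
```

Run:
```python
from h import *
o=wgrab("w19.npz");print(o["eef_pos"],o["tool_rot"],o["time_s"],o["gripper_width"],o["wrist_force"],o["torque"],o["qd"].round(3))
print("loaf",tip(o,(480.7,246,32.5),91.9))
```

```text
[482.56537419 246.76440629  50.68567386] [ 3.14005359e+00 -6.90271471e-04  1.60044832e+00] 25.55 0.4940948641382411 [-0.33047985 -0.35077473 -2.71024581] [ 0.04936487  0.00650238 -0.00202062] [ 0.004 -0.     0.002 -0.001 -0.002  0.002]
loaf (array([-0.7, -1.9, 18.2]), np.float64(-0.2))
```

View pics/w19_raw.png

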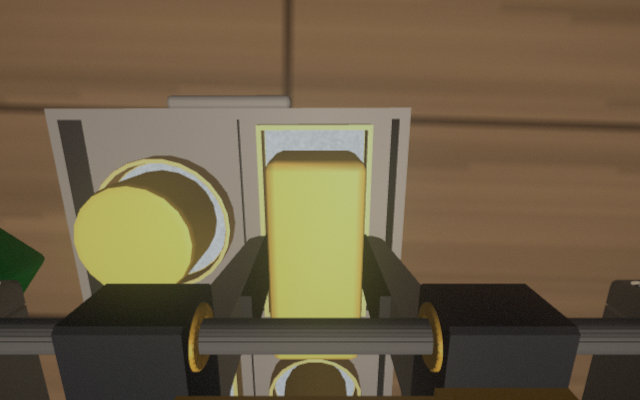

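Request:
arm_command([
  [[-0.5,-2,6,0,0,0,0.3],[0,0,6,0,0,0,0.3],[0,0,2,0,0,0,0.3],[0,0,0,0,0,0,0.3],[0,0,0,0,0,0,0.3]],
])

```text
time_s: 26.02
eef_pos: [479.6, 246.1, 35.3]
tool_rot: [-3.141, 0.0, 1.601]
wrist_force: [0.3, -0.8, -1.3]
gripper_width: 0.498
```

Request:
arm_command([
  [[0,0,2,0,0,0,0.3],[0,0,0,0,0,0,0.3],[0,0,0,0,0,0,0.3]],
])

```text
time_s: 26.27
eef_pos: [479.8, 246.2, 33.5]
tool_rot: [-3.142, 0.0, 1.601]
wrist_force: [-0.2, 0.2, -2.1]
gripper_width: 0.498
```

Request:
arm_command([
  [[0,0,1.5,0,0,0,0.3],[0,0,0,0,0,0,0.3],[0,0,0,0,0,0,0.3]],
])

```text
time_s: 26.52
eef_pos: [480.0, 246.3, 32.4]
tool_rot: [3.141, -0.0, 1.601]
wrist_force: [-0.9, -0.2, 3.6]
gripper_width: 0.496
```

Contact. Release to 0.62, rise.

Request:
arm_command([
  [[0,0,0,0,0,0,0.56],[0,0,0,0,0,0,0.6],[0,0,0,0,0,0,0.64],[0,0,0,0,0,0,0.64],[0,0,0,0,0,0,0.64]],
])

```text
time_s: 26.93
eef_pos: [479.8, 246.1, 32.0]
tool_rot: [3.142, -0.0, 1.601]
wrist_force: [-0.0, 0.1, 0.0]
gripper_width: 0.637
```

Request:
arm_command([
  [[0,0,-20,0,0,0,0.64],[0,0,-40,0,0,0,0.64],[0,0,-40,0,0,0,0.64],[0,0,-40,0,0,0,1],[0,0,-40,0,0,0,1]],
])

```text
time_s: 27.35
eef_pos: [479.3, 245.9, 213.9]
tool_rot: [-3.141, 0.0, 1.601]
wrist_force: [1.8, 1.2, -0.6]
gripper_width: 0.763
```

Request:
arm_command([
  [[-22,34,0,0,0,0,1],[-22,34,0,0,0,0,1],[0,34,0,0,0,0,1],[0,0,0,0,0,0,1],[0,0,0,0,0,0,1]],
])

```text
time_s: 27.77
eef_pos: [583.9, 204.7, 211.5]
tool_rot: [-3.141, 0.0, 1.599]
wrist_force: [-1.0, 0.6, -0.4]
gripper_width: 1.0
```

Run:
```python
from h import *
o=wgrab("w20.npz");print(o["eef_pos"],o["tool_rot"],o["time_s"])
from workcell import bot
for n in("scene","side"):
    f=bot.grab_frame(n);np.savez(f"z_{n}.npz",**f);cv2.imwrite(f"pics/z_{n}.png",f["image"][:,:,::-1])
im=rect("w20.npz",55,390,710,70,330,1.85);cv2.imwrite("pics/w20.png",im[:,:,::-1])
B={"drum":(481,151,57),"button":(609.5,250,53),"square":(614.3,154.3,51),"loaf":(478.3,246,57)}
for n in("w20.npz","z_scene.npz","z_side.npz"):
    P,I,ok=cloud(n)
    for k,(x,y,z) in B.items():
        hsv=cv2.cvtColor(I,cv2.COLOR_RGB2HSV)
        m=ok&(np.hypot(P[...,0]-x,P[...,1]-y)<66)&(abs(P[...,2]-z)<7)&(hsv[...,1]>80)
        N,L,S,C=cv2.connectedComponentsWithStats(m.astype(np.uint8))
        if N<2: print(n,k,"none");continue
        i=1+np.argmax(S[1:,4]);q=P[L==i];t=cv2.minAreaRect(q[:,:2].astype(np.float32))
        print(n,k,"off",np.round(np.array(t[0])-[x,y],1),np.round(t[1],1),"z",np.median(q[:,2]).round(1),"want",z)
a,b=[cloud(n) for n in("a_side.npz","z_side.npz")]
for k,(x,y) in {"half":(605,-343),"stub":(437,-345)}.items():
    print(k,[np.round(c[0][c[2]&(np.hypot(c[0][...,0]-x,c[0][...,1]-y)<55)&(c[0][...,2]>44)][:,:2].mean(0),1) for c in(a,b)])
```

```text
[583.87100201 204.72831898 211.53069598] [-3.14107875e+00  2.92051085e-05  1.59919285e+00] 27.7667
w20.npz drum off [-2.6  0.2] [62.8 62.1] z 56.7 want 57
w20.npz button off [-2.5  0. ] [43.9 44.2] z 52.6 want 53
w20.npz square off [-1.2  0.7] [58.6 58.2] z 50.6 want 51
w20.npz loaf off [0.3 0.7] [104.   46.1] z 56.6 want 57
z_scene.npz drum off [-0.1 -2.2] [61.6 65. ] z 57.4 want 57
z_scene.npz button off [ 0.8 -2.4] [42.1 46.9] z 53.3 want 53
z_scene.npz square off [ 1.1 -3.2] [60.9 61.3] z 51.4 want 51
z_scene.npz loaf off [ 5.6 -3.5] [108.4  50.2] z 57.2 want 57
z_side.npz drum off [-3.  -3.4] [61.6 60.8] z 58.1 want 57
z_side.npz button off [-1.6  0.2] [46.7 41.3] z 54.0 want 53
z_side.npz square off [-1.3 -0. ] [58.4 60.9] z 52.1 want 51
z_side.npz loaf off [ 0.1 -1.3] [103.5  52.8] z 58.1 want 57
half [array([ 603.6, -345.9]), array([ 603.5, -345.7])]
stub [array([ 433.3, -346.3]), array([ 433.1, -346.4])]
```

View pics/w20_raw.png

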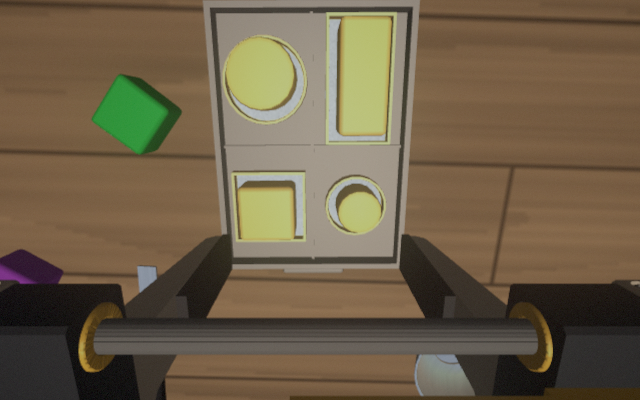

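View pics/z_side.png

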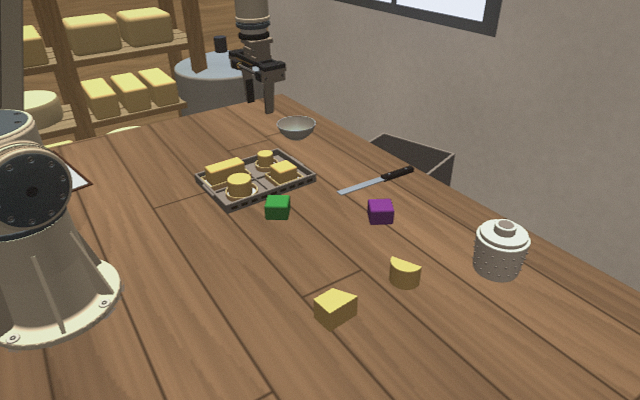

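All four cheeses stand in their boxes at the right heights, within about 3 mm of centre in the wrist view. The gripper is clear of everything.

```bash
python3 -c "
from workcell import bot
print(bot.get_obs()['qd'].round(3));print(bot.hand_in())"
```

```text
[ 0.006 -0.007  0.002 -0.003 -0.001 -0.001]
the job is handed in; nothing more can be done
None
```

I packed the drum, square, button and loaf into their own boxes, lowering each one until it touched the box floor before letting go. I then lifted the gripper clear and handed in after about 28 s of robot time; the hand-in gives no verdict.

- **Position:** in the last wrist view all four cheeses were within 3 mm of their box centres. The tops came out within about 0.5 mm of the height for lying flat.
- **Disagreement:** the scene and side cameras put the cheeses up to 4.5 mm off centre. The exception was the scene camera's loaf reading, about 6.6 mm off. That one is probably a loose fit, since it measured the loaf about 4 mm too long and wide. All readings are inside the 13 mm limit.
- **Cut pieces:** between the first and last side pictures the half drum and loaf end shifted by 0.2 mm or less, which is measurement noise.
- **Not checked:** I did not measure tilt directly, only that the tops sit at the right height.

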